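# Search the carver's tubs for the brass rosette

### The arm

A 6-joint arm with a two-finger parallel gripper is mounted at the origin on the work surface. World frame = base frame: x ahead of the robot, y to its left, z up, the work surface at z = 0. Lengths are in m, angles in rad, forces in N, time in s.
With the tool pointing down it reaches from about 0.325 to 0.925 m from the base axis. Payload 3.1 kg.
Tool frame: the origin (TCP) lies between the finger pads; the fingertips stand 17 mm ahead of it and the grasp point (between the pads) lies 2 mm behind it; x points along the fingers, y is the direction in which the jaws open and shut, and the axes are right-handed (so a half turn about x gives the same grasp; the last joint's range is limited). The gripper opens to 85 mm and grips with 20 to 120 N. Pads are 22 mm wide; open, the fingers measure 114 mm over their backs; the gripper's body (76 mm by 85 mm) begins 54 mm behind the grasp point. The pads swing forward as they close: fully open they stand 13 mm farther back than shut.
Start: joints at [1.126, 0.217, 1.613, -0, 1.311, -0.112], TCP at [0.204, 0.591, 0.248] pointing down, gripper open.
Joint ranges: [-2.75, 2.75], [-0.78, 2.1], [0.31, 2.55], [-1.13, 4.27], [0.13, 2.63], [-2.58, 2.58]. Speed limits (rad/s): [2.79, 2.79, 3.14, 3.14, 3.14, 3.14].

### API

Orientations are given as a 3x3 rotation matrix whose columns are the frame's x, y, z axes.
In Python, from workcell import arm gives the robot as it stands.
- The arm moves only by the tool jog_arm, never from a script. Its argument "motion" is a list that holds one entry, the list of rows, each a list of 7 numbers: the gripper command: -1 is fully open, 1 is shut, values between are in proportion, then the shift along the tool's x, y, z as a fraction of full scale, then the turn, a rotation vector about the tool's x, y, z as a fraction of full scale. A call has 1 to 8 rows; each row is the pose to reach, as a shift and turn from the pose commanded when the call began, along the tool's axes at that moment; what a row does not reach only later rows make up. Full scale, the value 1, is 400 mm for a shift and 45 degrees for a turn. A row lasts 1/10 s, in which the tool goes at most 50 mm and 8.59 degrees, less where a joint would pass 70% of its speed; a pose out of reach is approached as far as the arm can. A call with a number of a shift or a turn outside -1 to 1 is refused whole. A call with a gripper value outside its range is refused whole. The fingers move at their own pace and stop on an object; "newtons" is the grip in N (left out, the last holds). Time passes only in rows, so rows that repeat a pose let the fingers close. It gives the time, the measured TCP pose, the force and the opening at its end, in the units of the state.
- arm.read_state(): the state, without advancing time (a new reading comes with each control period).
- arm.camera(name): name is "side" or "top" or "wrist"; returns the picture (400x640x3 uint8, red, green, blue); there is no depth.
- arm.calibration(name): a dict with "intrinsics" (3x3 intrinsics, pixels), "extrinsics" (4x4, takes a point from camera to world coordinates). Camera axes: x right, y up, looking along -z (the intrinsics and any distortion apply to the point x, -y, -z); pixel columns grow to the right and rows downward; lengths in m; the calibration is good to about 2 mm. A picture is of the moment at which its call begins: read the wrist's pose just before it. calibration takes no time and is no camera call; for the wrist camera it gives the pose at the moment of the call.
- arm.job_done(): hands the job in, once; it reports no verdict.
The state is a dict: "t": time; "joint_positions": joint angles; "dq": joint speeds; "joint_torque": joint torques, N m; "tcp_pos": TCP position; "tcp_rot": TCP orientation; "contact_force": force on the tool from outside, world axes, zero at the start; "moment": the same for the moment, N m; "finger_gap": finger opening in m.
Only numpy, scipy, OpenCV 4.12 (cv2) and the standard library are available. Lean on these libraries where they do the work, as an engineer would, in place of code of your own. Each camera call takes 0.05 s, during which the arm holds its last target.

### The job

One of the three lidded green tubs on the carver's bench holds the brass rosette. Lift the lids one by one, going from the robot's left to its right, and leave each lid you have opened standing upright or leaning back, until you have opened the tub with the rosette in it; leave the tubs after that one shut. Leave the rosette lying in its tub and do not shift the tools and jars on the bench.

Things in the scene. Friction and masses are not known exactly. Their poses are not given: they have to be found in the camera images.
- tub_1: the robot's left-hand (+y) tub, to be opened first: green metal square tub fixed to the bench, outside 120 x 120 x 75 mm high (z 0 to 75), walls and floor 5 mm, lid shut at the start. Origin: centre of its underside, on the bench; its x axis points away from the robot towards its hinge, y to the robot's left, z up. The lid's hinge line runs along the tub's y at x = +60 mm, z = 75 mm. All three tubs are identical outside.
- lid_1 (a joint): lid of tub_1: rad, 0 = shut, grows as the front edge rises and swings up and back; 1.57 = upright, stop at 1.9. A stiff hinge (0.16 N m of friction): the 140 g lid stays at whatever angle it is left. Green plate 124 x 124 x 8 mm, lying on the rim (underside 75 mm, top 84 mm above the bench when shut).
- lid_1_tab (a point): middle of the front end of the black tab of lid_1, on its lower edge, moving with the lid; 150 mm from the hinge line. The tab is 34 mm wide (along y), 8 mm thick and sticks out 26 mm beyond the lid's front edge (30 mm beyond the tub's front wall) towards the robot, free underneath and on both sides: it can be pried up from below, or pinched from both sides. Axes as the tub's when shut.
- tub_2: the middle tub: green metal square tub fixed to the bench, outside 120 x 120 x 75 mm high (z 0 to 75), walls and floor 5 mm, lid shut at the start. Origin: centre of its underside, on the bench; its x axis points away from the robot towards its hinge, y to the robot's left, z up. The lid's hinge line runs along the tub's y at x = +60 mm, z = 75 mm. All three tubs are identical outside.
- lid_2 (a joint): lid of tub_2: rad, 0 = shut, grows as the front edge rises and swings up and back; 1.57 = upright, stop at 1.9. A stiff hinge (0.16 N m of friction): the 140 g lid stays at whatever angle it is left. Green plate 124 x 124 x 8 mm, lying on the rim (underside 75 mm, top 84 mm above the bench when shut).
- lid_2_tab (a point): middle of the front end of the black tab of lid_2, on its lower edge, moving with the lid; 150 mm from the hinge line. The tab is 34 mm wide (along y), 8 mm thick and sticks out 26 mm beyond the lid's front edge (30 mm beyond the tub's front wall) towards the robot, free underneath and on both sides: it can be pried up from below, or pinched from both sides. Axes as the tub's when shut.
- tub_3: the robot's right-hand (-y) tub, last in order: green metal square tub fixed to the bench, outside 120 x 120 x 75 mm high (z 0 to 75), walls and floor 5 mm, lid shut at the start. Origin: centre of its underside, on the bench; its x axis points away from the robot towards its hinge, y to the robot's left, z up. The lid's hinge line runs along the tub's y at x = +60 mm, z = 75 mm. All three tubs are identical outside.
- lid_3 (a joint): lid of tub_3: rad, 0 = shut, grows as the front edge rises and swings up and back; 1.57 = upright, stop at 1.9. A stiff hinge (0.16 N m of friction): the 140 g lid stays at whatever angle it is left. Green plate 124 x 124 x 8 mm, lying on the rim (underside 75 mm, top 84 mm above the bench when shut).
- lid_3_tab (a point): middle of the front end of the black tab of lid_3, on its lower edge, moving with the lid; 150 mm from the hinge line. The tab is 34 mm wide (along y), 8 mm thick and sticks out 26 mm beyond the lid's front edge (30 mm beyond the tub's front wall) towards the robot, free underneath and on both sides: it can be pried up from below, or pinched from both sides. Axes as the tub's when shut.
- rosette: the part looked for: round brass rosette, 56 mm across its eight round petals, 22 mm high, golden yellow, lying on the floor of one of the three tubs, anywhere near its middle. Origin: centre of its underside. (The other two tubs hold a dark turned wooden foot and a dark steel angle bracket.)
- chisel: bystander, to be left alone: wood chisel lying on the bench: round wooden handle 22 mm thick and 100 mm long along -x, steel blade 70 mm along +x; origin under the joint of the two
- sanding_block: bystander, to be left alone: cork sanding block with a red sole, 70 x 50 x 30 mm; origin at the centre of its underside
- mallet: bystander, to be left alone: carver's mallet lying on its side: dark round head 70 mm thick, 110 mm long, light handle 24 mm thick along -x, 255 mm overall; origin on the bench, 60 mm before the head's middle
- glue: bystander, to be left alone: white glue bottle with a red cap, 60 mm across, 150 mm high; origin at the centre of its underside
- varnish: bystander, to be left alone: amber jar with a dark cap, 68 mm across, 100 mm high; origin at the centre of its underside
- wood_mould: bystander, to be left alone: round wooden mould, 120 mm across, 30 mm thick, lying flat; origin at the centre of its underside
- brush: bystander, to be left alone: flat dusting brush, 200 mm long, 42 mm wide, 20 mm thick, lying on the bench with its bristles along +x; origin at the middle of its underside
Not all that is in view belongs to the job. What is shaped like the tub_3 but purple or red is not meant.

How it is judged:
At the end, for the whole second after the job is handed in: The lid of the tub that holds the rosette and the lids of all tubs to its left stand open (over 1.35 rad, about 77 degrees) and at rest; the lids of all tubs to its right are shut (under 0.15 rad); the rosette still lies inside its tub (within its walls, under 40 mm above the bench) ((((x of rosette in the frame of tub_1 between -0.06 and 0.06 m and y of rosette in the frame of tub_1 between -0.06 and 0.06 m) and value of joint lid_1 above 1.35 rad and value of joint each of lid_2, lid_3 below 0.15 rad) or ((x of rosette in the frame of tub_2 between -0.06 and 0.06 m and y of rosette in the frame of tub_2 between -0.06 and 0.06 m) and value of joint each of lid_1, lid_2 above 1.35 rad and value of joint lid_3 below 0.15 rad) or ((x of rosette in the frame of tub_3 between -0.06 and 0.06 m and y of rosette in the frame of tub_3 between -0.06 and 0.06 m) and value of joint each of lid_1, lid_2, lid_3 above 1.35 rad)) and height (world z) of rosette below 0.04 m and velocity of joint lid_1 between -0.05 and 0.05 rad/s and velocity of joint lid_2 between -0.05 and 0.05 rad/s and velocity of joint lid_3 between -0.05 and 0.05 rad/s); the robot touches nothing.
It fails at once if a lid is raised before the lid of the tub to its left stands open ((value of joint lid_2 above 0.3 rad and value of joint lid_1 below 1.2 rad) or (value of joint lid_3 above 0.3 rad and value of joint lid_2 below 1.2 rad)).
It fails at once if a tub to the right of the rosette's tub is opened (((x of rosette in the frame of tub_1 between -0.06 and 0.06 m and y of rosette in the frame of tub_1 between -0.06 and 0.06 m) and value of joint any of lid_2, lid_3 above 0.3 rad) or ((x of rosette in the frame of tub_2 between -0.06 and 0.06 m and y of rosette in the frame of tub_2 between -0.06 and 0.06 m) and value of joint lid_3 above 0.3 rad)).
It fails at once if the rosette is taken out of its tub (height (world z) of rosette above 0.075 m).
It fails at once if a bystander is shifted by more than 4 cm (distance of any of chisel, sanding_block, mallet, glue, varnish, wood_mould, brush from where it was at the start of the episode above 0.04 m).
It also fails if it takes over 61 s, if anything falls off the work surface, if the arm or the gripper's body presses on something with over 40 N, if the wrist force passes 120 N, or if a joint passes its speed limit or range.

## Working session

There is one attempt and no reset: what is moved stays moved. The work goes in short steps, Python scripts to look and compute and a tool call to move; the robot and the scene stay as the last step left them, time stands still between calls to the robot, and variables do not carry over. Pictures are saved under pics/ and viewed, and the job is handed in when it is done.

Besides the shell and the picture viewer there is one more tool, called after "Emit:" as a command line: name --argument value ..., lists and objects as JSON in quotes. jog_arm: Moves the arm, as the interface text tells. Shift numbers are shares of 400 mm and turn numbers shares of 45 degrees, none past 1 either way. Its arguments: {"type":"object","properties":{"motion":{"type":"array"},"newtons":{"type":"number"}},"required":["motion"]}

```bash
mkdir -p pics
python3 - <<'E'
from workcell import arm
import cv2,numpy as np
s=arm.read_state();print(s)
for n in("side","top","wrist"):
    im=arm.camera(n);cv2.imwrite(f"pics/{n}0.png",im[:,:,::-1]);c=arm.calibration(n);print(n,np.round(c["intrinsics"],1).tolist(),np.round(c["extrinsics"],3).tolist(),c.keys())
E
ls
```

```text
{'t': 0.0, 'joint_positions': array([ 1.12578775e+00,  2.17807290e-01,  1.61494483e+00, -2.75630235e-05,
        1.31128415e+00, -1.12203034e-01]), 'dq': array([ 2.37431005e-05,  9.48047009e-04, -1.40779898e-03,  1.47534347e-03,
        5.47259005e-04, -4.27532454e-04]), 'joint_torque': array([ 4.07175230e-04, -3.96860754e+01, -3.03849077e+01, -2.61810192e-04,
        9.79092903e-03, -1.73842108e-05]), 'tcp_pos': array([0.20383515, 0.59000152, 0.24692967]), 'tcp_rot': array([[-1.02784414e-03,  3.26687950e-01,  9.45131698e-01],
       [-2.21708614e-03,  9.45129130e-01, -3.26689473e-01],
       [-9.99997014e-01, -2.43122425e-03, -2.47150113e-04]]), 'contact_force': array([ 0.20516614, -0.42593916,  0.37015949]), 'moment': array([-0.02210693,  0.02454211, -0.02181259]), 'finger_gap': 0.08519885330971552}
side [[414.5, 0.0, 317.8], [0.0, 414.5, 198.9], [0.0, 0.0, 1.0]] [[0.925, 0.297, -0.238, 0.139], [-0.38, 0.695, -0.61, -0.861], [-0.016, 0.655, 0.756, 1.176], [0.0, 0.0, 0.0, 1.0]] dict_keys(['intrinsics', 'extrinsics'])
top [[499.4, 0.0, 320.4], [0.0, 499.4, 199.1], [0.0, 0.0, 1.0]] [[0.013, 0.98, -0.198, 0.216], [-1.0, 0.015, 0.008, 0.011], [0.011, 0.198, 0.98, 1.449], [0.0, 0.0, 0.0, 1.0]] dict_keys(['intrinsics', 'extrinsics'])
wrist [[281.3, 0.0, 323.2], [0.0, 281.3, 199.0], [0.0, 0.0, 1.0]] [[0.328, -0.898, -0.294, 0.129], [0.945, 0.311, 0.104, 0.617], [-0.002, -0.312, 0.95, 0.373], [0.0, 0.0, 0.0, 1.0]] dict_keys(['intrinsics', 'extrinsics'])
pics
```

View pics/top0.png

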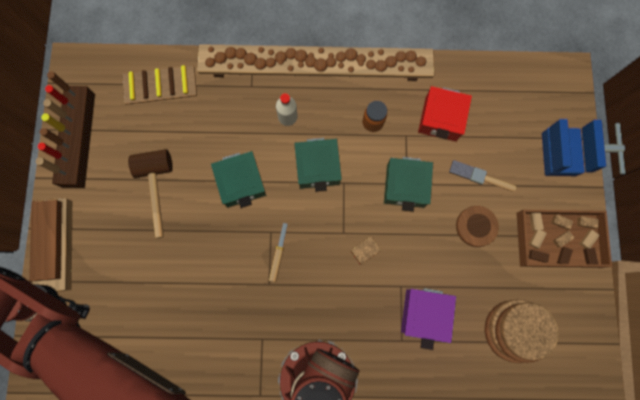

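View pics/side0.png

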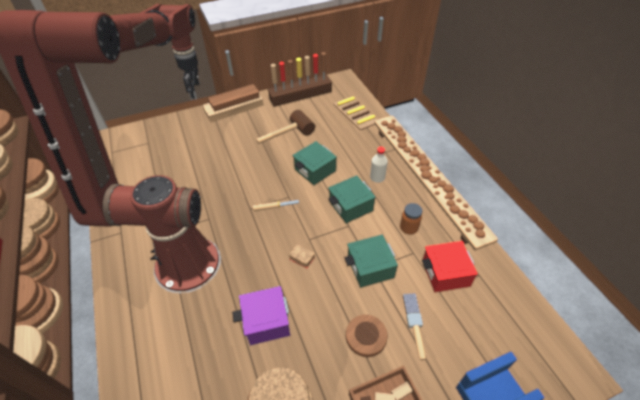

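View pics/wrist0.png

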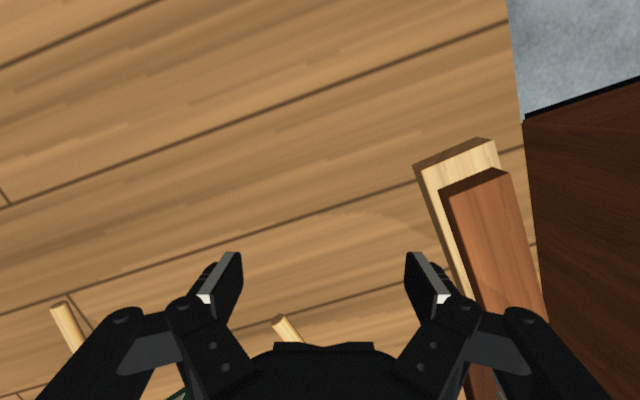

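The top view shows green lidded tubs at about (239,180), (319,163) and (409,182), with black tabs at (245,202), (321,186) and (408,206). The lookalikes are purple at (430,316) and red at (446,113), and I rule both out by colour. The side view shows the same three green tubs at (315,162), (352,198) and (372,260).

```bash
cat > h.py <<'E'
from workcell import arm
import cv2,numpy as np
def ray(n,uv,c=None):
    c=c or arm.calibration(n);K=c["intrinsics"];T=np.array(c["extrinsics"])
    d=np.linalg.inv(K)@[uv[0],uv[1],1];d=T[:3,:3]@[d[0],-d[1],-d[2]]
    return T[:3,3],d/np.linalg.norm(d)
def onz(n,uv,z,c=None):
    o,d=ray(n,uv,c);return o+d*(z-o[2])/d[2]
def tri(r1,r2):
    (a,u),(b,v)=r1,r2
    A=np.stack([u,-v],1);t=np.linalg.lstsq(A,b-a,rcond=None)[0]
    p,q=a+u*t[0],b+v*t[1];return (p+q)/2,np.linalg.norm(p-q)
def proj(n,p,c=None):
    c=c or arm.calibration(n);T=np.linalg.inv(c["extrinsics"]);q=T[:3,:3]@p+T[:3,3]
    u=c["intrinsics"]@[q[0],-q[1],-q[2]];return u[:2]/u[2]
E
python3 - <<'E'
from h import *
ims={n:cv2.imread(f"pics/{n}0.png") for n in("top","side")}
for n in ims:
    hsv=cv2.cvtColor(ims[n],cv2.COLOR_BGR2HSV)
    m=cv2.inRange(hsv,(65,70,30),(95,255,255));k,l,st,ce=cv2.connectedComponentsWithStats(m)
    for i in range(1,k):
        if st[i,4]>200:
            cs,_=cv2.findContours((l==i).astype(np.uint8),0,2);r=cv2.minAreaRect(cs[0])
            print(n,st[i],ce[i].round(1),np.round(r[1],1),np.median(hsv[l==i],0))
            if n=="top":
                b=cv2.boxPoints(r);P=np.array([onz(n,p,.08) for p in b]);print(P.round(3).tolist(), np.linalg.norm(np.diff(P,axis=0),axis=1).round(3))
cv2.imwrite("pics/a.png",cv2.resize(ims["top"][130:220,200:450],None,fx=3.2,fy=3.2,interpolation=2))
cv2.imwrite("pics/b.png",cv2.resize(ims["side"][130:300,280:410],None,fx=3.5,fy=3.5,interpolation=2))
E
```

```text
top [ 296  140   45   45 1689] [317.4 161.4] [41.6 41.5] [ 76. 102.  89.]
[[0.655, 0.076, 0.08], [0.671, -0.042, 0.08], [0.549, -0.056, 0.08], [0.534, 0.06, 0.08]] [0.119 0.122 0.117]
top [ 212  152   52   53 1804] [237.2 177.8] [44.5 42.9] [ 78. 115.  88.]
[[0.59, 0.312, 0.08], [0.63, 0.198, 0.08], [0.507, 0.156, 0.08], [0.468, 0.268, 0.08]] [0.121 0.13  0.119]
top [ 386  159   46   45 1781] [408.8 180.9] [43.5 42.2] [76. 98. 89.]
[[0.491, -0.183, 0.08], [0.614, -0.193, 0.08], [0.606, -0.317, 0.08], [0.484, -0.304, 0.08]] [0.123 0.124 0.123]
side [294 143  41  40 935] [316.3 161. ] [34.5 33.2] [ 80.  94. 135.]
side [ 330  177   44   44 1154] [352.7 197.5] [36.7 37. ] [ 80.  94. 136.]
side [ 349  236   47   49 1573] [372.5 259.8] [43.1 40.8] [ 80.  95. 136.]
```

View pics/a.png

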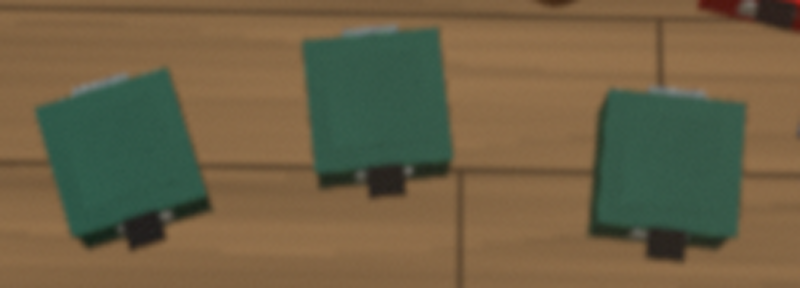

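View pics/b.png

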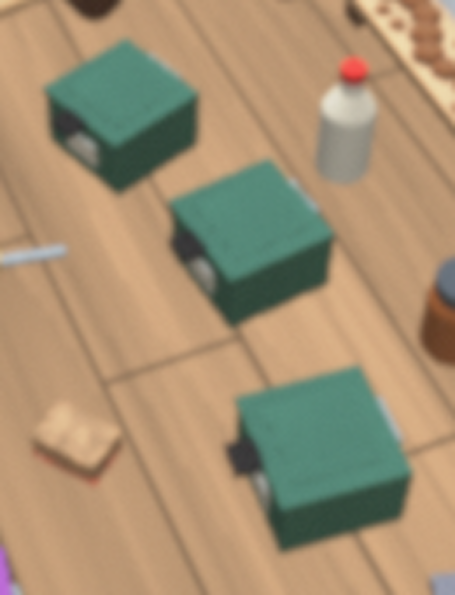

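Run:
```python
from h import *
C={}
for n in("top","side"):
    im=cv2.imread(f"pics/{n}0.png");hsv=cv2.cvtColor(im,cv2.COLOR_BGR2HSV)
    m=cv2.inRange(hsv,(65,70,30),(95,255,255));k,l,st,ce=cv2.connectedComponentsWithStats(m)
    C[n]=[]
    for i in range(1,k):
        if st[i,4]<200: continue
        v=hsv[:,:,2][l==i];t,_=cv2.threshold(v,0,255,cv2.THRESH_OTSU) 
        b=((l==i)&(hsv[:,:,2]>t)).astype(np.uint8)
        b=cv2.morphologyEx(b,cv2.MORPH_OPEN,np.ones((5,5),np.uint8))
        cs,_=cv2.findContours(b,0,2);c=max(cs,key=cv2.contourArea)
        q=cv2.minEnclosingTriangle(c) and cv2.approxPolyN(c,4).reshape(-1,2) if hasattr(cv2,"approxPolyN") else cv2.boxPoints(cv2.minAreaRect(c))
        M=cv2.moments(c);cen=(M['m10']/M['m00'],M['m01']/M['m00'])
        P=np.array([onz(n,p,.084) for p in q]);
        pc=onz(n,cen,.084);C[n].append((pc[1],cen))
        e=np.linalg.norm(np.roll(P,-1,0)-P,axis=1)
        # yaw
        dirs=np.roll(P,-1,0)-P;a=np.degrees(np.arctan2(dirs[:,1],dirs[:,0]))
        print(n,t,np.round(cen,1),pc.round(4),e.round(3),(((a+45)%90)-45).round(1))
    C[n].sort(reverse=True)
for a,b in zip(C["top"],C["side"]): print(tri(ray("top",a[1]),ray("side",b[1])))
# tabs in top
im=cv2.imread("pics/top0.png");g=im.max(2)
for u,v in((245,202),(321,186),(408,206)):
    w=g[v-9:v+10,u-12:u+13];m=(w<48).astype(np.uint8);k,l,st,ce=cv2.connectedComponentsWithStats(m);i=1+np.argmax(st[1:,4])
    print(st[i],ce[i]+[u-12,v-9],onz("top",ce[i]+[u-12,v-9],.083).round(4))
```

```text
top 80.0 [317.4 160.8] [0.6023 0.0095 0.084 ] [0.116 0.118 0.118 0.121] [6.6 6.8 8.2 5.7]
top 72.0 [237.1 177. ] [0.5515 0.234  0.084 ] [0.119 0.118 0.118 0.12 ] [19.  19.5 19.8 19.9]
top 80.0 [409.3 180.4] [ 0.5492 -0.2499  0.084 ] [0.119 0.121 0.114 0.119] [-5.8 -5.9 -6.5 -3.3]
side 104.0 [314.2 156.5] [0.5509 0.2256 0.084 ] [0.127 0.119 0.112 0.118] [19.3 16.2 18.8 23.6]
side 105.0 [351.4 192.9] [0.6017 0.001  0.084 ] [0.124 0.115 0.113 0.117] [ 5.1  4.9  5.7 10.8]
side 106.0 [371.6 255.2] [ 0.5481 -0.2588  0.084 ] [0.12  0.118 0.118 0.114] [-6.  -5.7 -7.6 -4.7]
(array([0.55433963, 0.23567192, 0.07380926]), np.float64(0.0006887907279707167))
(array([0.60577942, 0.00937473, 0.07336364]), np.float64(0.0008683702092583683))
(array([ 0.55229954, -0.25225829,  0.07221349]), np.float64(0.0005035298928030814))
[ 6  3 11 11 86] [244.24418605 200.97674419] [0.4835 0.2113 0.083 ]
[ 6  5 11  9 78] [319.98717949 185.61538462] [0.5306 0.0011 0.083 ]
[ 7  5 12  8 81] [407.85185185 205.44444444] [ 0.4776 -0.2446  0.083 ]
```

```bash
cat >> h.py <<'E'
def Rgoal(yaw,tilt=0):
    # tool x down (tilted forward by tilt deg), z forward along yaw
    a,t=np.radians([yaw,tilt]);f=np.array([np.cos(a),np.sin(a),0]);d=np.array([0,0,-1.])
    x=np.cos(t)*d+np.sin(t)*f;y=np.array([-f[1],f[0],0]);return np.stack([x,y,np.cross(x,y)],1)
def go(p,yaw,tilt=0):
    s=arm.read_state();R=s["tcp_rot"]
    sh=R.T@(np.array(p)-s["tcp_pos"])/.4
    rv=cv2.Rodrigues(R.T@Rgoal(yaw,tilt))[0].ravel()/np.radians(45)
    print("t",round(s["t"],2),"move",sh.round(3).tolist(),rv.round(3).tolist())
def st():
    s=arm.read_state();print("t",round(s["t"],2),s["tcp_pos"].round(4),s["tcp_rot"].round(3).tolist(),"F",s["contact_force"].round(1),"gap",round(s["finger_gap"],4),"q",s["joint_positions"].round(2))
E
python3 -c "
from h import *
go((.42,.19,.25),19.4)"
```

```text
t 0.15 move [-0.006, -0.769, 0.837] [-0.855, -0.001, 0.002]
```

Emit:
jog_arm --motion '[[[-1, 0, -0.1, 0.1, -0.15, 0, 0], [-1, 0, -0.18, 0.19, -0.3, 0, 0], [-1, 0, -0.26, 0.28, -0.45, 0, 0], [-1, 0, -0.35, 0.38, -0.6, 0, 0], [-1, 0, -0.44, 0.48, -0.7, 0, 0], [-1, 0, -0.53, 0.57, -0.8, 0, 0], [-1, 0, -0.62, 0.67, -0.855, 0, 0], [-1, 0, -0.7, 0.76, -0.855, 0, 0]]]'

```text
t: 0.95
tcp_pos: [0.3938, 0.2366, 0.2482]
tcp_rot: [[0.0, -0.333, 0.943], [0.0, 0.943, 0.333], [-1.0, 0.0, 0.0]]
contact_force: [1.0, -0.4, -0.7]
finger_gap: 0.0854
```

```bash
python3 -c "
from h import *
st()
import pickle
c=arm.calibration('wrist');im=arm.camera('wrist');cv2.imwrite('pics/w1.png',im[:,:,::-1]);pickle.dump(c,open('w1.pkl','wb'))
go((.42,.19,.25),19.4)"
```

```text
t 0.95 [0.3938 0.2366 0.2482] [[0.0, -0.333, 0.943], [0.0, 0.943, 0.333], [-1.0, 0.0, 0.0]] F [ 1.  -0.4 -0.7] gap 0.0854 q [ 0.39 -0.15  1.99 -0.    1.3  -1.52]
t 1.0 move [-0.003, -0.113, 0.02] [-0.007, 0.002, 0.01]
```

View pics/w1.png

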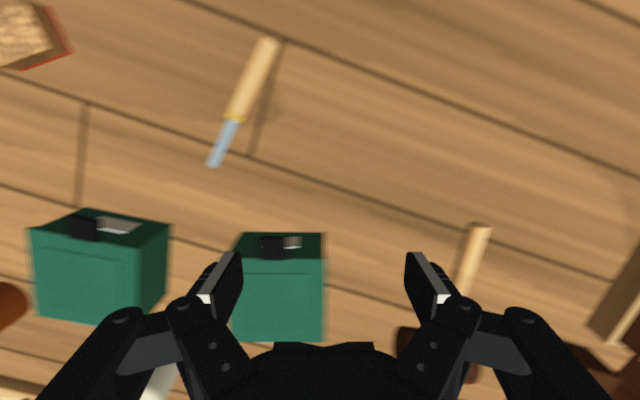

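The wrist view shows tub 1 with its black tab at about (273,247), and tub 2's tab at (84,228). Next I move sideways for the second view.

Emit:
jog_arm --motion '[[[-1, 0, -0.06, 0.01, 0, 0, 0], [-1, 0, -0.12, 0, 0, 0, 0], [-1, 0, -0.12, -0.02, 0, 0, 0], [-1, 0, -0.12, -0.02, 0, 0, 0]]]'

```text
t: 1.4
tcp_pos: [0.4009, 0.1904, 0.2479]
tcp_rot: [[-0.001, -0.331, 0.944], [0.0, 0.944, 0.331], [-1.0, 0.001, -0.001]]
contact_force: [-0.1, 0.4, 0.4]
finger_gap: 0.0852
```

```bash
python3 -c "
from h import *
st()
import pickle
c=arm.calibration('wrist');im=arm.camera('wrist');cv2.imwrite('pics/w2.png',im[:,:,::-1]);pickle.dump(c,open('w2.pkl','wb'))
a=cv2.imread('pics/w1.png')[215:350,215:345];b=im[205:350,250:450,::-1]
cv2.imwrite('pics/w1c.png',cv2.resize(a,None,fx=4,fy=4,interpolation=2));cv2.imwrite('pics/w2c.png',cv2.resize(b,None,fx=4,fy=4,interpolation=2))
"
```

```text
t 1.4 [0.4009 0.1904 0.2479] [[-0.001, -0.331, 0.944], [0.0, 0.944, 0.331], [-1.0, 0.001, -0.001]] F [-0.1  0.4  0.4] gap 0.0852 q [ 0.28 -0.18  2.02  0.    1.31 -1.62]
```

View pics/w1c.png

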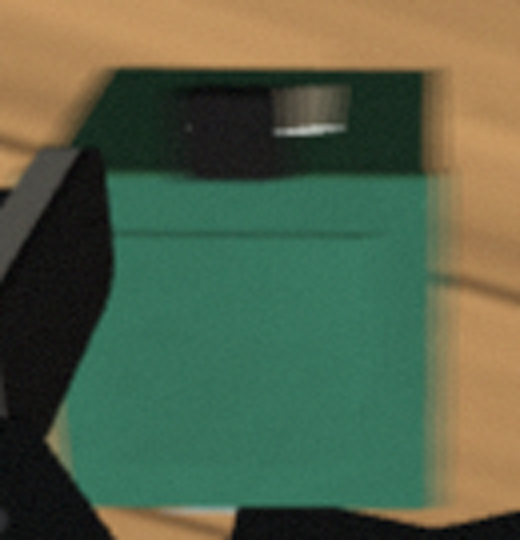

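View pics/w2c.png

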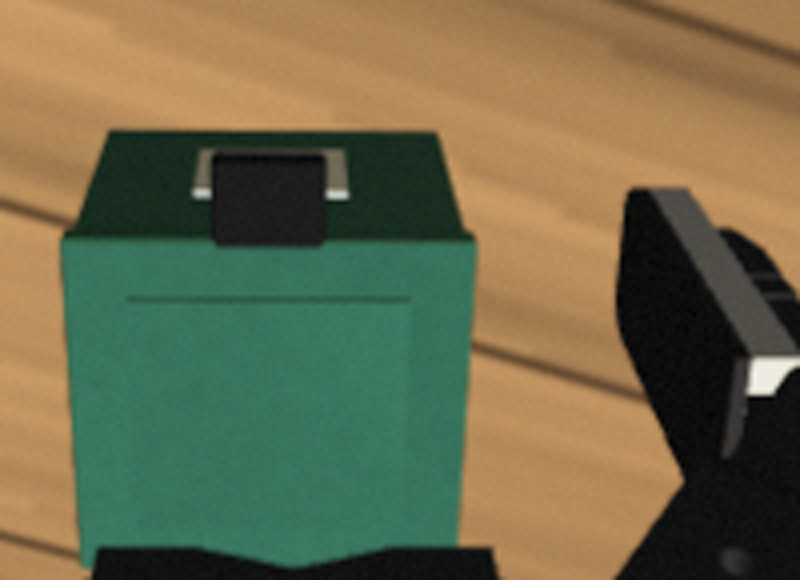

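```bash
python3 -c "
from h import *
import pickle
c1,c2=[pickle.load(open(f'w{i}.pkl','rb')) for i in(1,2)]
L=onz('w',(265.7,264.2),.084,c2);R=onz('w',(368.7,264.2),.084,c2);print('corners',L,R,np.linalg.norm(L-R),np.degrees(np.arctan2(*(L-R)[[1,0]]))-90)
print('tab',onz('w',(303,243.3),.076,c2),onz('w',(331.5,243.3),.076,c2), onz('w',(317.2,243.3),.076,c2))
print(tri(ray('w',(322,258.3),c1),ray('w',(368.7,264.2),c2)),tri(ray('w',(283,237),c1),ray('w',(331.5,243.5),c2)))
"
```

```text
corners [0.51290651 0.15829036 0.084     ] [0.47314827 0.27214888 0.084     ] 0.12060049804760306 -160.7513187227088
tab [0.47675336 0.1918865  0.076     ] [0.46573652 0.2234334  0.076     ] [0.47126436 0.20760434 0.076     ]
(array([0.45136422, 0.25572047, 0.12897913]), np.float64(0.0020593690154688533)) (array([0.44145083, 0.2129366 , 0.13023787]), np.float64(0.0019425231329160027))
```

```bash
python3 -c "
from h import *
go((.44,.197,.20),19.25)"
```

```text
t 1.45 move [0.12, -0.018, 0.097] [0.003, -0.0, -0.001]
```

Emit:
jog_arm --motion '[[[-1, 0.06, -0.01, 0.05, 0, 0, 0], [-1, 0.12, -0.02, 0.1, 0, 0, 0], [-1, 0.12, -0.02, 0.1, 0, 0, 0], [-1, 0.12, -0.02, 0.1, 0, 0, 0], [-1, 0.12, -0.02, 0.1, 0, 0, 0]]]'

```text
t: 1.95
tcp_pos: [0.4421, 0.197, 0.2013]
tcp_rot: [[0.001, -0.333, 0.943], [0.0, 0.943, 0.333], [-1.0, 0.0, 0.001]]
contact_force: [0.4, -0.3, -0.6]
finger_gap: 0.0853
```

```bash
python3 -c "
from h import *
st()
import pickle
c=arm.calibration('wrist');im=arm.camera('wrist');cv2.imwrite('pics/w3.png',im[:,:,::-1]);pickle.dump(c,open('w3.pkl','wb'))
b=im[205:350,240:400,::-1]
cv2.imwrite('pics/w3c.png',cv2.resize(b,None,fx=4,fy=4,interpolation=2))
"
```

```text
t 1.95 [0.4421 0.197  0.2013] [[0.001, -0.333, 0.943], [0.0, 0.943, 0.333], [-1.0, 0.0, 0.001]] F [ 0.4 -0.3 -0.6] gap 0.0853 q [ 0.27 -0.04  1.98  0.    1.2  -1.64]
```

View pics/w3c.png

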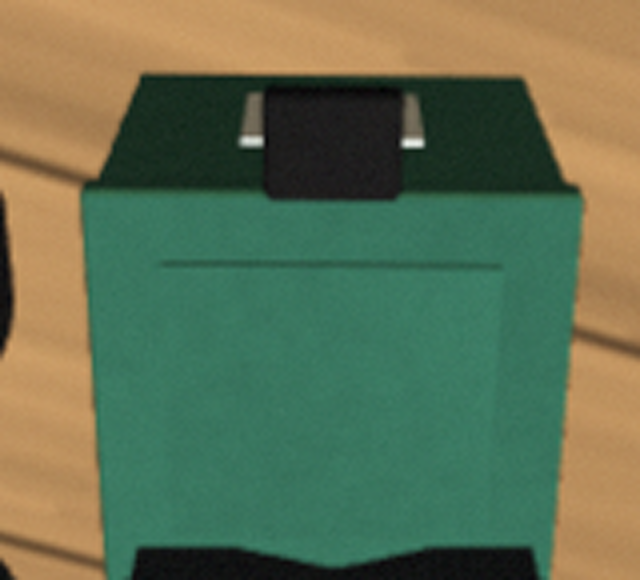

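Sharp view: in w3 the lid's front corners are at about (260.8,251.8) and (385.2,252), and the tab's front end spans columns 306 to 341 at row 227.

```bash
python3 -c "
from h import *
import pickle
c1,c2=[pickle.load(open(f'w{i}.pkl','rb')) for i in(2,3)]
P=[(265.7,264.2),(368.7,264.2),(303,243.3),(331.5,243.3)];Q=[(260.8,251.9),(385.2,252),(306,227.),(341,227)]
for p,q in zip(P,Q): print(tri(ray('w',p,c1),ray('w',q,c2)), onz('w',q,.084,c2).round(4))
L,R=[tri(ray('w',p,c1),ray('w',q,c2))[0] for p,q in zip(P[:2],Q[:2])]
print(np.linalg.norm(L-R),np.degrees(np.arctan2(*(R-L)[[1,0]])))
print(onz('w',(323.5,227),.078,c2))
"
```

```text
(array([0.51058581, 0.15826328, 0.08774921]), np.float64(0.0002679611852406685)) [0.5129 0.158  0.084 ]
(array([0.4744804 , 0.27302597, 0.08105375]), np.float64(0.0004815450488561117)) [0.473  0.2716 0.084 ]
(array([0.47852035, 0.19208136, 0.07255281]), np.float64(0.00025720625446849706)) [0.4735 0.191  0.084 ]
(array([0.46540073, 0.22339254, 0.07678108]), np.float64(0.00022911343639448408)) [0.4626 0.222  0.084 ]
0.1204944130102132 107.46405833568268
[0.47054337 0.20737243 0.078     ]
```

Two views put lid 1's top at about 84 mm and the tab's lower edge at about 75 mm, which agrees with the text. The tab tip is at (0.472, 0.208) with yaw about 19.2°. Descending to straddle it.

```bash
python3 -c "
from h import *
go((.4777,.210,.079),19.2)
for a in range(0,76,6):
    t=np.radians(a);r=.144;h=.004
    print(a,'x',round(-(r*np.sin(t)+h*np.cos(t)-h)/.4,3),'z',round((r-r*np.cos(t)-h*np.sin(t))/.4,3))"
```

```text
t 2.0 move [0.307, 0.001, 0.094] [0.006, 0.002, -0.0]
0 x -0.0 z 0.0
6 x -0.038 z 0.001
12 x -0.075 z 0.006
18 x -0.111 z 0.015
24 x -0.146 z 0.027
30 x -0.179 z 0.043
36 x -0.21 z 0.063
42 x -0.238 z 0.086
48 x -0.264 z 0.112
54 x -0.287 z 0.14
60 x -0.307 z 0.171
66 x -0.323 z 0.204
72 x -0.335 z 0.239
```

Emit:
jog_arm --motion '[[[-1, 0.05, 0, 0.06, 0, 0, 0], [-1, 0.14, 0, 0.09, 0, 0, 0], [-1, 0.22, 0, 0.094, 0, 0, 0], [-1, 0.28, 0, 0.094, 0, 0, 0], [-1, 0.307, 0, 0.094, 0, 0, 0], [-1, 0.307, 0, 0.094, 0, 0, 0]]]'

```text
t: 2.6
tcp_pos: [0.4766, 0.2087, 0.0768]
tcp_rot: [[-0.002, -0.332, 0.943], [-0.001, 0.943, 0.332], [-1.0, 0.0, -0.002]]
contact_force: [-0.1, 1.0, 0.4]
finger_gap: 0.0856
```

```bash
python3 -c "
from h import *
st()"
```

```text
t 2.6 [0.4766 0.2087 0.0768] [[-0.002, -0.332, 0.943], [-0.001, 0.943, 0.332], [-1.0, 0.0, -0.002]] F [-0.1  1.   0.4] gap 0.0856 q [ 0.28  0.22  1.97  0.    0.95 -1.63]
```

Close with a light grip.

Emit:
jog_arm --motion '[[[1, 0, 0, 0, 0, 0, 0], [1, 0, 0, 0, 0, 0, 0], [1, 0, 0, 0, 0, 0, 0], [1, 0, 0, 0, 0, 0, 0], [1, 0, 0, 0, 0, 0, 0], [1, 0, 0, 0, 0, 0, 0]]]' --newtons 30

```text
t: 3.2
tcp_pos: [0.4786, 0.2095, 0.0791]
tcp_rot: [[0.002, -0.332, 0.943], [0.002, 0.943, 0.332], [-1.0, 0.001, 0.002]]
contact_force: [-1.9, 1.3, 6.3]
finger_gap: 0.0333
```

Emit:
jog_arm --motion '[[[1, -0.038, 0, 0.001, 0, 0, 0], [1, -0.075, 0, 0.006, 0, 0, 0], [1, -0.111, 0, 0.015, 0, 0, 0], [1, -0.146, 0, 0.027, 0, 0, 0], [1, -0.179, 0, 0.043, 0, 0, 0], [1, -0.179, 0, 0.043, 0, 0, 0]]]'

```text
t: 3.8
tcp_pos: [0.4963, 0.2155, 0.1508]
tcp_rot: [[0.005, -0.332, 0.943], [0.002, 0.943, 0.332], [-1.0, 0.0, 0.006]]
contact_force: [4.0, 3.9, -4.9]
finger_gap: 0.0332
```

```bash
python3 -c "
from h import *
st()
im=arm.camera('side');cv2.imwrite('pics/s1.png',cv2.resize(im[80:260,180:440,::-1],None,fx=3,fy=3))"
```

```text
t 3.8 [0.4963 0.2155 0.1508] [[0.005, -0.332, 0.943], [0.002, 0.943, 0.332], [-1.0, 0.0, 0.006]] F [ 4.   3.9 -4.9] gap 0.0332 q [ 0.28  0.14  1.9   0.    1.1  -1.63]
```

View pics/s1.png

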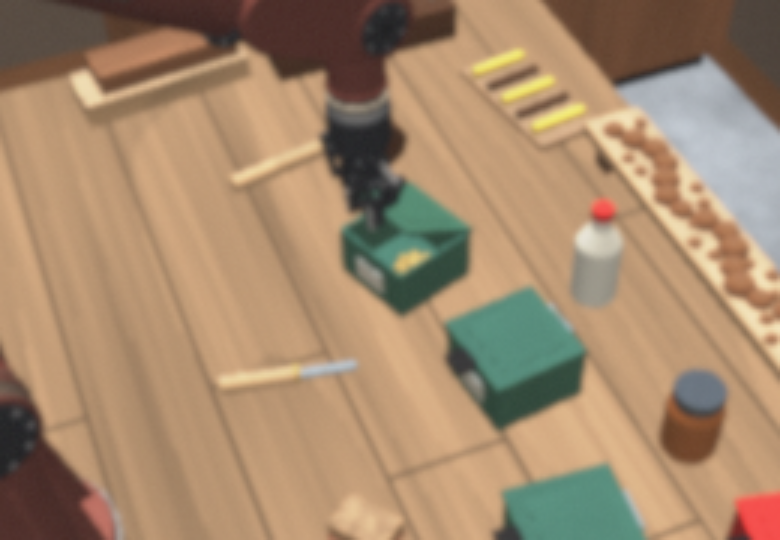

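The lid is up about 30°, and a golden-yellow flower shape shows in tub 1 at crop (410,262). I'll check it once the lid is open. Continuing along the arc.

Emit:
jog_arm --motion '[[[1, -0.031, 0, 0.02, 0, 0, 0], [1, -0.059, 0, 0.043, 0, 0, 0], [1, -0.085, 0, 0.069, 0, 0, 0], [1, -0.108, 0, 0.097, 0, 0, 0], [1, -0.128, 0, 0.128, 0, 0, 0], [1, -0.128, 0, 0.128, 0, 0, 0]]]'

```text
t: 4.45
tcp_pos: [0.5421, 0.2312, 0.1997]
tcp_rot: [[-0.002, -0.332, 0.943], [-0.001, 0.943, 0.332], [-1.0, -0.0, -0.002]]
contact_force: [-0.5, 0.1, -1.9]
finger_gap: 0.0335
```

```bash
python3 -c "
from h import *
st()
im=arm.camera('side');cv2.imwrite('pics/s2.png',cv2.resize(im[80:260,180:440,::-1],None,fx=3,fy=3))"
```

```text
t 4.45 [0.5421 0.2312 0.1997] [[-0.002, -0.332, 0.943], [-0.001, 0.943, 0.332], [-1.0, -0.0, -0.002]] F [-0.5  0.1 -1.9] gap 0.0335 q [ 0.28  0.19  1.74 -0.    1.21 -1.62]
```

View pics/s2.png

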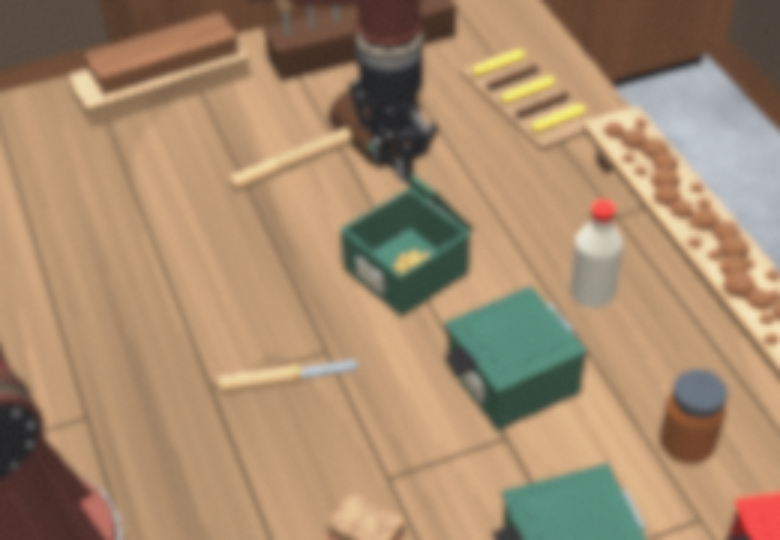

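Lid 1 is at about 60°, and the tub plainly holds the golden rosette. Release, back off, close, then push the tab back with the shut fingers.

Emit:
jog_arm --motion '[[[-1, 0, 0, 0, 0, 0, 0], [-1, 0, 0, 0, 0, 0, 0], [-1, 0, 0, 0, 0, 0, 0], [-1, 0, 0, 0, 0, 0, 0], [-1, 0, 0, -0.06, 0, 0, 0], [-1, 0.01, 0, -0.13, 0, 0, 0], [1, 0.01, 0, -0.13, 0, 0, 0], [1, 0.01, 0, -0.13, 0, 0, 0]]]'

```text
t: 5.3
tcp_pos: [0.4931, 0.2142, 0.1965]
tcp_rot: [[0.001, -0.332, 0.943], [0.0, 0.943, 0.332], [-1.0, -0.0, 0.001]]
contact_force: [0.8, 0.1, 1.0]
finger_gap: 0.0591
```

Emit:
jog_arm --motion '[[[1, 0, 0, 0, 0, 0, 0], [1, 0, 0, 0, 0, 0, 0], [1, 0, 0, 0, 0, 0, 0], [1, 0, 0, 0, 0, 0, 0], [1, 0, 0, 0, 0, 0, 0]]]'

```text
t: 5.8
tcp_pos: [0.4935, 0.2143, 0.1963]
tcp_rot: [[0.0, -0.332, 0.943], [-0.0, 0.943, 0.332], [-1.0, -0.0, 0.0]]
contact_force: [0.3, -0.5, 0.8]
finger_gap: 0.0002
```

```bash
python3 -c "
from h import *
st()
im=arm.camera('side');cv2.imwrite('pics/s3.png',cv2.resize(im[80:260,180:440,::-1],None,fx=3,fy=3))
f=np.array([.943,.332]);go(tuple(np.array([.6137,.2573])-.012*f)+(.196,),19.3)"
```

```text
t 5.8 [0.4935 0.2143 0.1963] [[0.0, -0.332, 0.943], [-0.0, 0.943, 0.332], [-1.0, -0.0, 0.0]] F [ 0.3 -0.5  0.8] gap 0.0002 q [ 0.28  0.08  1.87 -0.    1.19 -1.63]
t 5.85 move [0.0, 0.001, 0.29] [0.002, -0.0, -0.0]
```

View pics/s3.png

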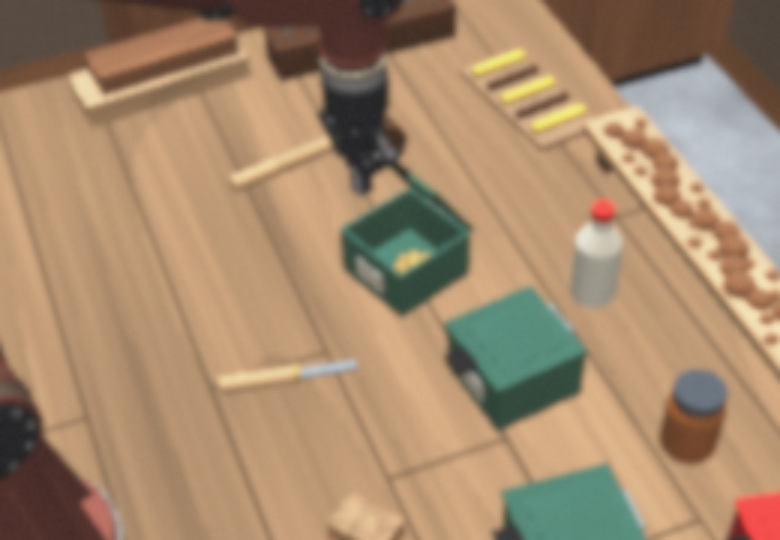

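The fingers are shut and stand before the tab. Pushing forward.

Emit:
jog_arm --motion '[[[1, 0, 0, 0.05, 0, 0, 0], [1, 0, 0, 0.09, 0, 0, 0], [1, 0, 0, 0.13, 0, 0, 0], [1, 0, 0, 0.17, 0, 0, 0], [1, 0, 0, 0.21, 0, 0, 0], [1, 0, 0, 0.25, 0, 0, 0], [1, 0, 0, 0.29, 0, 0, 0], [1, 0, 0, 0.29, 0, 0, 0]]]'

```text
t: 6.65
tcp_pos: [0.6054, 0.2535, 0.1985]
tcp_rot: [[0.005, -0.332, 0.943], [0.001, 0.943, 0.332], [-1.0, -0.0, 0.005]]
contact_force: [0.7, 0.5, -0.4]
finger_gap: 0.0
```

```bash
python3 -c "
from h import *
st()
im=arm.camera('side');cv2.imwrite('pics/s4.png',cv2.resize(im[80:260,180:440,::-1],None,fx=3,fy=3))"
```

```text
t 6.65 [0.6054 0.2535 0.1985] [[0.005, -0.332, 0.943], [0.001, 0.943, 0.332], [-1.0, -0.0, 0.005]] F [ 0.7  0.5 -0.4] gap 0.0 q [ 0.29  0.32  1.58 -0.    1.23 -1.62]
```

View pics/s4.png

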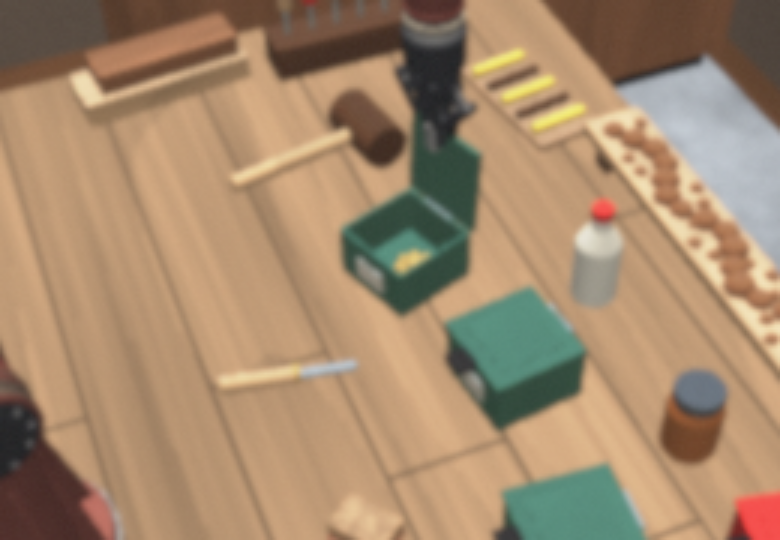

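The lid now stands about upright. Back off toward the robot and rise, then check from above and from the wrist.

Emit:
jog_arm --motion '[[[1, 0, 0, -0.08, 0, 0, 0], [1, 0, 0, -0.18, 0, 0, 0], [1, 0, 0, -0.28, 0, 0, 0], [1, -0.05, 0, -0.38, 0, 0, 0], [1, -0.15, 0, -0.42, 0, 0, 0], [1, -0.2, 0, -0.42, 0, 0, 0], [1, -0.2, 0, -0.42, 0, 0, 0], [1, -0.2, 0, -0.42, 0, 0, 0]]]'

```text
t: 7.5
tcp_pos: [0.4434, 0.1968, 0.2755]
tcp_rot: [[-0.001, -0.332, 0.943], [-0.0, 0.943, 0.332], [-1.0, 0.0, -0.001]]
contact_force: [-0.2, 0.3, 0.2]
finger_gap: 0.0002
```

```bash
python3 -c "
from h import *
st()
im=arm.camera('side');cv2.imwrite('pics/s5.png',cv2.resize(im[80:230,240:420,::-1],None,fx=4,fy=4))
im=arm.camera('top');cv2.imwrite('pics/t5.png',im[:,:,::-1])
im=arm.camera('wrist');cv2.imwrite('pics/w5.png',im[:,:,::-1])"
```

```text
t 7.5 [0.4434 0.1968 0.2755] [[-0.001, -0.332, 0.943], [-0.0, 0.943, 0.332], [-1.0, 0.0, -0.001]] F [-0.2  0.3  0.2] gap 0.0002 q [ 0.27 -0.11  1.9   0.    1.35 -1.64]
```

View pics/s5.png

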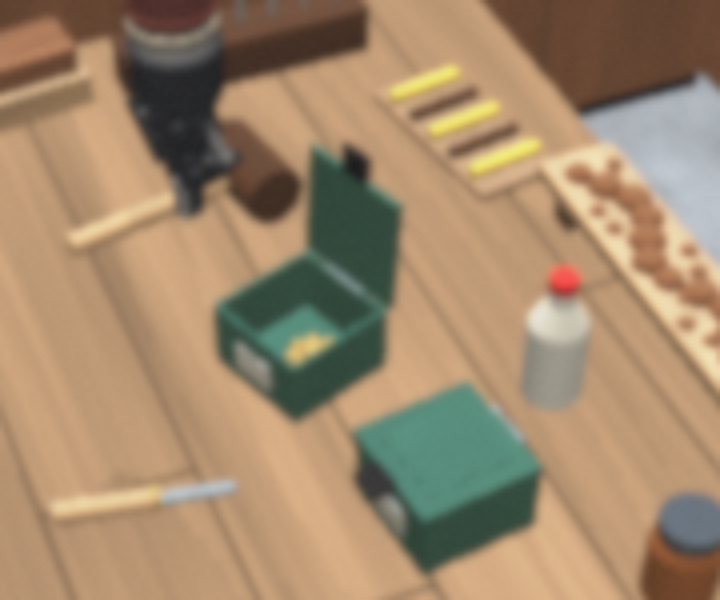

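View pics/t5.png

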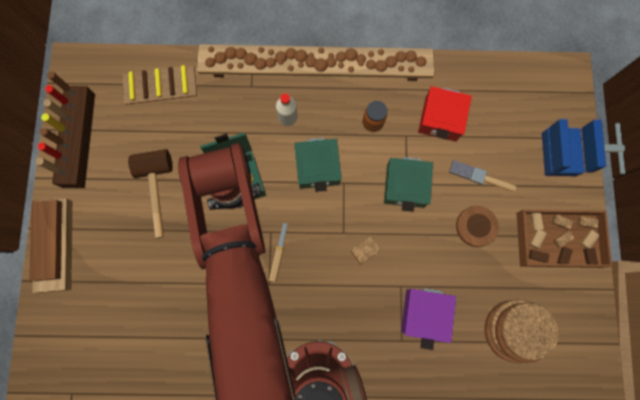

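View pics/w5.png

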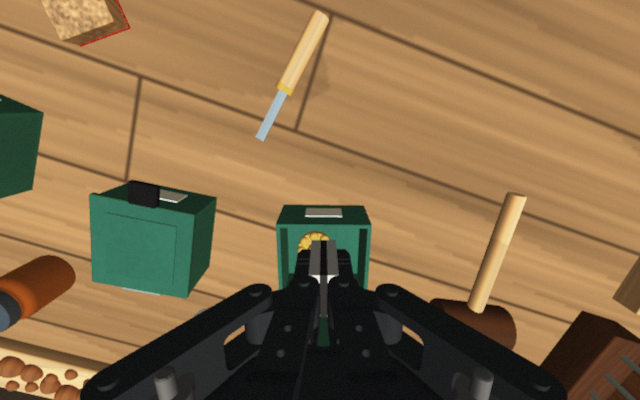

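Lid 1 stands upright in the side view. The wrist view shows a golden scalloped rosette at (314,243), partly behind the fingers. I'll shift the arm to the robot's left for a clear check and measure the lid's angle.

Emit:
jog_arm --motion '[[[-1, 0, 0.05, -0.05, 0, 0, 0], [-1, 0, 0.12, -0.12, 0, 0, 0], [-1, 0, 0.2, -0.2, 0, 0, 0], [-1, 0, 0.25, -0.2, 0, 0, 0], [-1, 0, 0.25, -0.2, 0, 0, 0], [-1, 0, 0.25, -0.2, 0, 0, 0]]]'

```text
t: 8.25
tcp_pos: [0.3352, 0.2645, 0.2752]
tcp_rot: [[-0.002, -0.333, 0.943], [-0.002, 0.943, 0.333], [-1.0, -0.001, -0.002]]
contact_force: [0.2, -1.1, 0.3]
finger_gap: 0.0848
```

```bash
python3 -c "
from h import *
st()
s=arm.camera('side')[:,:,::-1];t=arm.camera('top')[:,:,::-1];w=arm.camera('wrist')[:,:,::-1]
a=cv2.resize(s[100:190,280:370],(390,390),interpolation=2);b=cv2.resize(t[120:220,190:290],(390,390),interpolation=2)
cv2.imwrite('pics/c6.png',np.hstack([a,b]));cv2.imwrite('pics/w6.png',w)"
```

```text
t 8.25 [0.3352 0.2645 0.2752] [[-0.002, -0.333, 0.943], [-0.002, 0.943, 0.333], [-1.0, -0.001, -0.002]] F [ 0.2 -1.1  0.3] gap 0.0848 q [ 0.5  -0.25  2.02 -0.    1.37 -1.41]
```

View pics/c6.png

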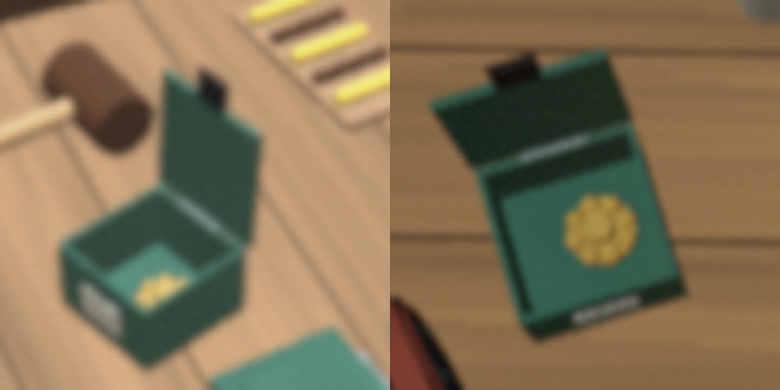

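View pics/w6.png

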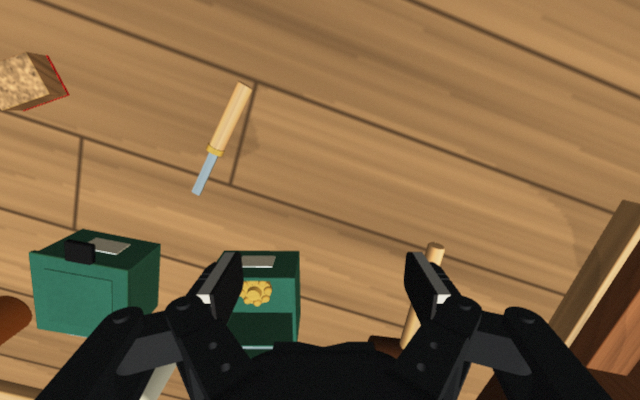

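The top crop clearly shows the eight-petalled brass rosette on tub 1's floor. Now the lid's angle, from its free corners in the two views.

```bash
python3 -c "
from h import *
P=[((200.8,146.4),(318.1,116.6)),((245.1,133.3),(340.2,131.2))]
f=np.array([.944,.33])
for a,b in P:
    p,e=tri(ray('top',a),ray('side',b));d=(p[:2]-[.6137,.2573])@f
    print(p.round(3),e,'d',d,'angle',np.arctan2(p[2]-.075,-d))
"
```

```text
[0.606 0.315 0.193] 2.1008801053056145e-05 d 0.011291520390933738 angle 1.6660970131319273
[0.644 0.2   0.196] 0.003063823618497844 d 0.009531444310985474 angle 1.649134390440636
```

```bash
python3 -c "
from workcell import arm
print(arm.job_done())"
```

```text
the job is handed in; nothing more can be done
None
```

I opened only tub_1, the robot's left-hand tub, because it turned out to hold the rosette. I left lids 2 and 3 shut and untouched. I pinched the tab, lifted the lid to about 60°, let go, and pushed it upright with the shut fingers, then backed the arm off. The job was handed in about 8.4 s into the 61 s limit.

**Last checks:**
- **Lid 1:** triangulating its two free corners from the top and side views gave about 1.65 to 1.67 rad, against the 1.35 rad needed.
- **Rosette:** the top view shows the eight-petalled brass rosette lying on tub_1's floor.
- **Tools and jars:** none looked shifted in the pictures, but I did not measure this.
- **Arm:** it stands clear of everything, with a force reading of about 1 N, the same as its noise.

**Disagreements:**
- **Lid height:** my first top and side estimate of the lid height came out about 1 cm low (73 mm).
- **Blurred pair:** my first pair of wrist views was about 5 cm off, because one was blurred by motion, so I discarded it. A sharp pair agreed with the text (lid top about 84 mm, tab underside about 75 mm), and I acted on that.

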